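# Close the clay box: angle the tongued cover into its groove and snap it down

### The job

Close the open clay box with its plywood cover: hold the cover at an angle, feel its tongue into the box's aluminium groove first, up to the groove's back and without forcing it, then lower it flat and press its other end down until it lies fully home and the orange spring catch has snapped over its edge. Let go of it, and leave the pots and the bowl where they stand.

Things in the scene. Friction and masses are not known exactly. Their poses are not given: they have to be found in the camera images.
- claybox: Fixed open wooden box, 258 long (x = -140 to 118) by 146 wide (y), walls 36 high. Origin on the table. x points from the groove end to the catch end, z up; the groove end is on the robot's side, within the yaw. The cover can be neither dropped straight in nor slid in level: its tongue goes in at up to 0.35 rad of tilt, catch end raised, then it is lowered about its tip.
- seat (a point): Middle of the box at wall-top height (box frame 0, 0, 36). The metal fittings (grooved rail, curbs, catch: one frame, clamped firmly) sit at s = -20 to +20 mm along the box's x; s is NOT reported. While tilted, the cover may press the box with 30 N at most. The seated cover rests on the wall tops with its origin here, shifted by s in x (2 mm of play each way in x, 5 mm in y), axes parallel.
- groove_ledge (a point): Inner edge of the flat wooden ledge at the groove end (box frame -42, 0, 36). It runs from x = -42 to -140, full width, and is also the groove's floor. The groove, an aluminium rail across the box, opens to +x: lip edge x = -89 + s, lip underside z = 47, groove back x = -100 + s, rail top z = 56, rail out to x = -116 + s, closed ends at y = +-60.
- far_ledge (a point): Inner edge of the flat wooden ledge at the catch end (box frame 50, 0, 36; it runs to x = 118). On it stand two aluminium curbs, x = 82 + s to 96 + s, 7 high (top z = 43), one each side of the orange catch (|y| over 16).
- panel: Loose plywood cover, 160 (x) by 130 (y) by 12 thick, 0.2 to 0.4 kg. Origin: centre of the plywood's underside; z up out of its top. A dark tongue, 18 long, 110 wide, 6 thick, flush with the underside, sticks out of the -x end (x = -98 to -80, z = 0 to 6). A blue grip block stands mid-top: 18 (x) by 70 (y), from z = 12 to 46. It starts flat on the table.
- tongue (a point): Middle of the lower edge of the tongue's tip, panel frame (-98, 0, 0).
- grip (a point): In the middle of the blue grip block, 36 above the cover's underside, panel frame (0, 0, 36): the TCP's place for a grasp across the block's 18 mm thickness (fingers closing along the panel's x); fingertips then clear the plywood by 5 mm.
- far_edge (a point): Middle of the top edge of the cover's +x end, panel frame (80, 0, 12); the end that goes under the catch.
- catch (a joint): Slide of the orange spring catch, m: 0 = sprung in (rest), up to 0.012 pushed outwards (box +x); 250 N/m, 3 N preload. Its bevel, 24 wide, slopes from box x = 75 + s, z = 52 up to x = 83 + s, z = 70; top z = 74. The cover's end, pressed down with about 4 to 10 N, pushes it back (the cover's weight does not), then the nose (underside z = 49.5) springs in over it.
- orange_pot: Bystander: orange pot of wooden tools, 68 diameter, 100 high, tools to about 180; origin at the centre of its foot.
- yellow_pot: Bystander: yellow pot, 68 diameter, 85 high, tools to about 120; origin at the centre of its foot.
- grey_bowl: Bystander: grey bowl, 90 diameter, 50 high; origin at the centre of its foot.
Things that resemble listed ones, but are neither listed nor needed, are in the scene too. Several things look just like the panel: the one meant starts nearest to the robot's base.

How it is judged:
On the way:
1. the cover's tongue is down in the groove end of the box (on the ledge, between the rail's ends) while the cover is still at an angle (over 0.1 rad, catch end up) (x of tongue in the frame of claybox between -0.126 and -0.069 m and z of tongue in the frame of claybox between 0.033 and 0.045 m and y of tongue in the frame of claybox between -0.012 and 0.012 m and angle between panel's own z axis and vertical above 0.1 rad and z of far_edge in the frame of claybox above 0.058 m), for 0.1 s.
At the end, for the whole second after the job is handed in: The cover lies still and flat in the box, its tongue under the lip: origin within 26 mm of the seat point along the box (fittings setting plus play), 9 mm across, 2.5 mm in height, level within 0.025 rad, the catch sprung back in (under 2 mm) over its end (x of panel in the frame of claybox between -0.026 and 0.026 m and y of panel in the frame of claybox between -0.009 and 0.009 m and z of panel in the frame of claybox between 0.0335 and 0.0385 m and angle between the z axis of panel and the z axis of claybox, either way round below 0.025 rad and angle between the x axis of panel and the x axis of claybox, either way round below 0.1 rad and angle between panel's own z axis and vertical below 0.1 rad and value of joint catch below 0.002 m and z of far_edge in the frame of claybox below 0.0505 m and linear speed of panel below 0.02 m/s and angular speed of panel below 0.1 rad/s); the robot touches nothing.
It fails at once if the cover, still at an angle (over 0.12 rad), is forced against the box with over 30 N (contact force between panel and claybox above 30 N and angle between panel's own z axis and vertical above 0.12 rad).
It fails at once if the orange pot is pushed more than 30 mm or tipped over 0.3 rad (distance of orange_pot from where it was at the start of the episode above 0.03 m or angle between orange_pot's own z axis and vertical above 0.3 rad).
It fails at once if the yellow pot is pushed more than 30 mm or tipped over 0.3 rad (distance of yellow_pot from where it was at the start of the episode above 0.03 m or angle between yellow_pot's own z axis and vertical above 0.3 rad).
It fails at once if the grey bowl is pushed more than 30 mm or tipped over 0.3 rad (distance of grey_bowl from where it was at the start of the episode above 0.03 m or angle between grey_bowl's own z axis and vertical above 0.3 rad).
It also fails if it takes over 56 s, if anything falls off the work surface, if the arm or the gripper's body presses on something with over 40 N, if the wrist force passes 120 N, or if a joint passes its speed limit or range.

### The arm

A 6-joint arm with a two-finger parallel gripper is mounted at the origin on the work surface. World frame = base frame: x ahead of the robot, y to its left, z up, the work surface at z = 0. Lengths are in m, angles in rad, forces in N, time in s.
With the tool pointing down it reaches from about 0.275 to 0.825 m from the base axis. Payload 5.2 kg.
Tool frame: the origin (TCP) lies between the finger pads, 19 mm behind the fingertips; this is the grasp point; z points along the fingers, y is the line along which they close (so a half turn about z gives the same grasp; the last joint's range is limited). The gripper opens to 93 mm and grips with 3 to 60 N. Pads are 15 mm wide; open, the fingers measure 128 mm over their backs; the gripper's body (75 mm by 188 mm) begins 65 mm behind the grasp point.
Start: joints at [1.104, 0.259, 1.535, -0, 1.348, -0.203], TCP at [0.143, 0.531, 0.237] pointing down, gripper open.
Joint ranges: [-3.14, 3.14], [-0.91, 2.08], [0.19, 2.58], [-1.22, 4.36], [0.22, 2.71], [-3.12, 3.12]. Speed limits (rad/s): [2.57, 2.57, 3.14, 3.14, 3.14, 3.14].

### API

Orientations are given as a unit quaternion [w, x, y, z].
In Python, from bench import r, eyes gives the robot as it stands.
- The arm moves only by the tool arm_command, never from a script. Its arguments are lists of equal length, an entry for each row: "xyz": the shift along the tool's x, y, z in m, a list of three; "twist": the turn about the tool's z in rad. A call has 1 to 8 rows; each row is the pose to reach, as a shift and turn from the pose commanded when the call began, along the tool's axes at that moment; what a row does not reach only later rows make up. A row lasts 1/8 s, in which the tool goes at most 62.5 mm and 10.7 degrees, less where a joint would pass 70% of its speed; a pose out of reach is approached as far as the arm can. A call with a gripper value outside its range is refused whole. "claw" is the opening, from 0 (shut) to 1 (fully open), set as the call begins (left out, the last holds). The fingers move at their own pace and stop on an object; the grip force is fixed at half the most. Time passes only in rows, so rows that repeat a pose let the fingers close. It gives the time, the measured TCP pose, the force, the opening and the grip force at its end, in the units of the state.
- r.read_state(): the state, without advancing time (a new reading comes with each control period).
- eyes.read_camera(name): name is "scene" or "side" or "wrist"; returns the picture (384x512x3 uint8, red, green, blue); there is no depth.
- eyes.camera_info(name): a dict with "camera_matrix" (3x3 intrinsics, pixels), "view" (4x4, takes a point from world to camera coordinates). Camera axes: x right, y down, z forward; pixel columns grow to the right and rows downward; lengths in m; the calibration is good to about 2 mm. A picture is of the moment at which its call begins: read the wrist's pose just before it. camera_info takes no time and is no camera call; for the wrist camera it gives the pose at the moment of the call.
- r.finish_job(): hands the job in; it is judged then, once.
Trained networks look in the newest picture that a camera, given by its name, has taken for a name from the list of things; names that differ only in an ending like _2 or _b are one class to them, and where a whole thing is asked for, a point or a joint stands for the part that bears it (a point fixed in the world has none). Each returns a list of dicts, best first, with "confidence" (0 to 1); they miss things now and then, are a little off and sometimes report something else, mostly with a low value. They report only what shows in the picture. A call takes as long as a camera call. They do not tell look-alikes from the thing itself.
- eyes.search_frame(target, camera): "at" ([column, row] in pixels, amid what is visible of it).
- eyes.silhouettes(target, camera): "pixels" (384x512 bool, what is visible of it) and "at" ([column, row] in pixels, amid what is visible of it).
The state is a dict: "clock": time; "joint_positions": joint angles; "qd": joint speeds; "joint_efforts": joint torques, N m; "tool_pos": TCP position; "orientation": TCP orientation; "ft_force": force on the tool from outside, world axes, zero at the start; "wrist_torque": the same for the moment, N m; "opening": opening from 0.0 (shut) to 1.0 (fully open); "finger_force": force on a finger pad.
Only numpy, scipy, OpenCV 4.12 (cv2) and the standard library are available. Lean on these libraries where they do the work, as an engineer would, in place of code of your own. Each camera call takes 0.05 s, during which the arm holds its last target. There are 200 camera calls.

## Working session

There is one attempt and no reset: what is moved stays moved. The work goes in short steps, Python scripts to look and compute and a tool call to move; the robot and the scene stay as the last step left them, time stands still between calls to the robot, and variables do not carry over. Pictures are saved under pics/ and viewed, at most 12 in all, crops included, and the job is handed in when it is done.

Besides the shell and the picture viewer there is one more tool, called after "Call:" as a command line: name --pt "numbers of a row" for each row, then --argument value for the rest. arm_command: Moves the arm, as the interface text tells. Its arguments: {"type":"object","properties":{"xyz":{"type":"array"},"twist":{"type":"array"},"claw":{"type":"number"}},"required":["xyz","twist"]}

```bash
mkdir -p pics; cat > h.py <<'E'
import numpy as np, cv2
from bench import r, eyes
def snap(cam,fn=None):
    im=np.array(eyes.read_camera(cam))
    if fn: cv2.imwrite('pics/'+fn,im[:,:,::-1])
    return im
def cam(c):
    i=eyes.camera_info(c); return np.array(i["camera_matrix"]),np.array(i["view"])
def ray(c,uv,z,KV=None):
    K,V=KV or cam(c); d=np.linalg.inv(K)@[uv[0],uv[1],1]; R=V[:3,:3];o=-R.T@V[:3,3]; d=R.T@d
    return o+d*(z-o[2])/d[2]
def proj(c,P,KV=None):
    K,V=KV or cam(c); p=(V[:3,:3]@np.atleast_2d(P).T+V[:3,3:]);q=K@p; return (q[:2]/q[2]).T
E
python3 - <<'E'
from h import *
a=snap('scene');b=snap('side')
cv2.imwrite('pics/a.png',cv2.resize(a[:,:,::-1],(800,600),interpolation=cv2.INTER_CUBIC))
cv2.imwrite('pics/b.png',cv2.resize(b[:,:,::-1],(800,600),interpolation=cv2.INTER_CUBIC))
for c in('scene','side'):
    K,V=cam(c);print(c,K[0,0],-V[:3,:3].T@V[:3,3],V[2,:3])
    for t in('panel','grip','claybox','catch','orange_pot','yellow_pot','grey_bowl'):
        for d in eyes.search_frame(t,c): print(t,np.round(d['at']),round(d['confidence'],2),np.round(ray(c,d['at'],.03)[:2],3))
print(r.read_state()['clock'],r.read_state()['orientation'])
E
```

```text
scene 442.36631933679183 [ 1.38827663 -0.5156321   1.28207749] [-0.5049664   0.32758142 -0.7985608 ]
panel [325. 209.] 0.94 [0.784 0.16 ]
panel [297. 155.] 0.8 [0.531 0.224]
grip [300. 158.] 0.97 [0.55  0.221]
grip [320. 211.] 0.83 [0.784 0.141]
claybox [200. 206.] 0.58 [ 0.545 -0.198]
catch [207. 223.] 0.5 [ 0.62  -0.211]
orange_pot [136. 251.] 0.86 [ 0.596 -0.456]
orange_pot [200. 202.] 0.38 [ 0.533 -0.191]
yellow_pot [275. 225.] 0.87 [ 0.75  -0.022]
grey_bowl [354. 138.] 0.78 [0.578 0.464]
side 401.41177288665995 [ 0.04011923 -0.89082573  0.8774303 ] [ 0.41740389  0.67392754 -0.60958647]
panel [209. 186.] 0.97 [0.497 0.2  ]
panel [277. 253.] 0.69 [ 0.519 -0.207]
panel [280. 176.] 0.6 [0.747 0.114]
grip [278. 175.] 0.74 [0.746 0.129]
grip [211. 189.] 0.6 [0.496 0.18 ]
claybox [272. 253.] 0.79 [ 0.505 -0.201]
orange_pot [369. 288.] 0.79 [ 0.655 -0.447]
orange_pot [199. 148.] 0.6 [0.581 0.462]
yellow_pot [304. 194.] 0.69 [ 0.759 -0.021]
yellow_pot [370. 290.] 0.53 [ 0.652 -0.453]
yellow_pot [210. 185.] 0.36 [0.502 0.203]
grey_bowl [202. 148.] 0.74 [0.591 0.452]
0.8 [2.29123717e-05 1.31528690e-01 9.91312364e-01 4.10315940e-06]
```

View pics/a.png

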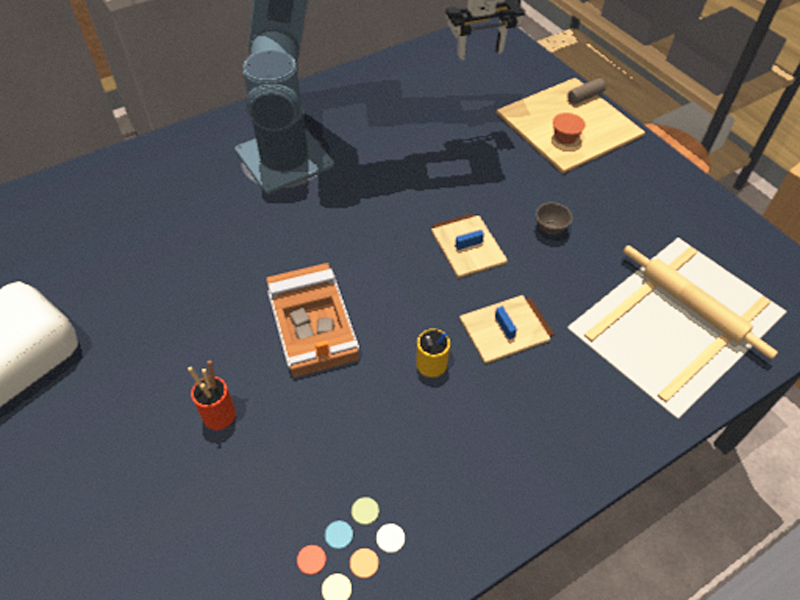

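View pics/b.png

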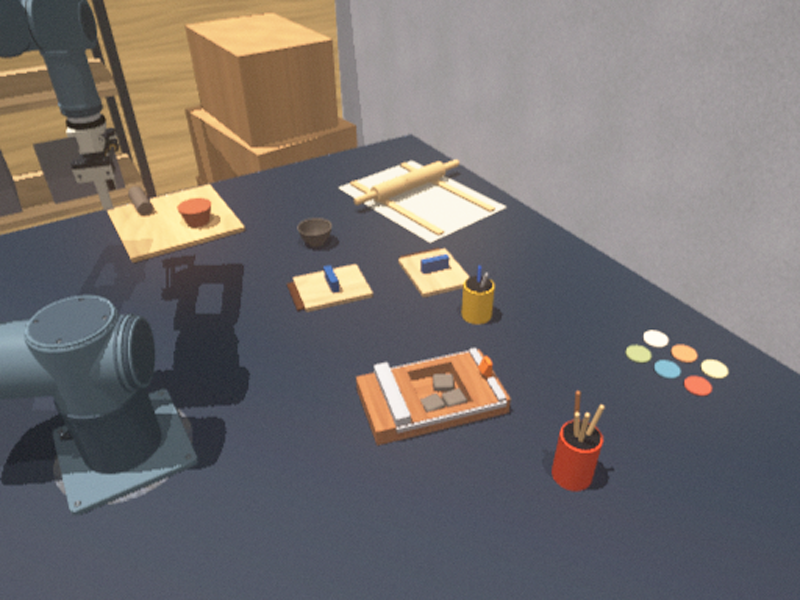

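Seen: near cover at scene px (300,158) / side (209,186), its tongue towards the robot; look-alike cover at scene (325,209) / side (280,176), farther out; open box at scene (200,206) / side (272,253). The cover meant is the near one (≈0.50, 0.20).

```bash
cat > fit.py <<'E'
from h import *
from scipy.optimize import minimize
def box(x0,x1,y0,y1,z0,z1): return np.array([[x,y,z] for x in(x0,x1) for y in(y0,y1) for z in(z0,z1)])/1e3
def place(P,p):
    c,s=np.cos(p[2]),np.sin(p[2]); return P@np.array([[c,s,0],[-s,c,0],[0,0,1]])+[p[0],p[1],0]
PAN=[box(-80,80,-65,65,0,12),box(-98,-80,-55,55,0,6),box(-9,9,-35,35,12,46)]
def BOX(s): return [box(-140,118,-73,73,0,36),box(-116+s,-89+s,-60,60,36,56),box(82+s,96+s,-60,60,36,43)]
def mask(parts,p,c,KV,k=4):
    m=np.zeros((384*k,512*k),np.uint8)
    for P in parts:
        q=cv2.convexHull(np.float32(proj(c,place(P,p),KV)*k+k/2)); cv2.fillConvexPoly(m,np.int32(q),255)
    return cv2.resize(m,(512,384),interpolation=cv2.INTER_AREA)/255.
def fit(parts,masks,KVs,p0):
    f=lambda p: sum(np.abs(mask(parts,p,c,KVs[c])-masks[c]).sum()/masks[c].sum() for c in masks)
    x=minimize(f,p0,method='Nelder-Mead',options=dict(initial_simplex=np.array([p0]+[np.array(p0)+d for d in ([.02,0,0],[0,.02,0],[0,0,.2])]),maxiter=150))
    return x.x,x.fun
E
cat > m1.py <<'E'
from fit import *
KVs={c:cam(c) for c in('scene','side')}; ims={c:snap(c) for c in KVs}
for t,p0,parts in(('panel',[.505,.2,0],PAN),('claybox',[.53,-.2,0],BOX(0))):
    ms={}
    for c in KVs:
        D=eyes.silhouettes(t,c); g=proj(c,[p0[0],p0[1],.02],KVs[c])[0]
        d=min(D,key=lambda d:np.hypot(*(np.array(d['at'])-g))); print(t,c,d['at'],d['pixels'].sum()); ms[c]=np.array(d['pixels'],float)
        if t=='claybox': # fill the cavity
            k=cv2.findContours(ms[c].astype(np.uint8),0,2)[0]; z=np.zeros((384,512),np.uint8);cv2.drawContours(z,k,-1,1,-1);ms[c]=z.astype(float)
    for use in (ms,)+tuple({c:ms[c]} for c in ms): print(list(use),*fit(parts,use,KVs,p0))
    p,_=fit(parts,ms,KVs,p0); np.save(t+'.npy',p)
out=[]
for c in ims:
    im=cv2.resize(ims[c][:,:,::-1],None,fx=3,fy=3,interpolation=cv2.INTER_CUBIC)
    if c=='scene':
        cv2.imwrite('pics/raw_scene.png',im)
    for t,parts in(('panel',PAN),('claybox',BOX(0))):
        p=np.load(t+'.npy')
        for P in parts:
            q=proj(c,place(P,p),KVs[c])*3+1
            for i,j in [(0,1),(0,2),(0,4),(1,3),(1,5),(2,3),(2,6),(3,7),(4,5),(4,6),(5,7),(6,7)]: cv2.line(im,np.int32(q[i]),np.int32(q[j]),(0,255,0),1)
    for t in('panel','claybox'):
        u=np.int32(proj(c,[*np.load(t+'.npy')[:2],.02],KVs[c])[0]*3); out.append(cv2.resize(im[u[1]-130:u[1]+130,u[0]-170:u[0]+170],(400,300)))
cv2.imwrite('pics/c.png',np.vstack([np.hstack(out[:2]),np.hstack(out[2:])]))
E
python3 m1.py
```

```text
panel scene [296.5, 154.5] 1306
panel side [208.0, 187.4] 1052
['scene', 'side'] [ 0.52621608  0.24052743 -0.16971431] 0.13626698584685445
['scene'] [ 0.52763513  0.24143754 -0.17772322] 0.05772152658919617
['side'] [ 0.52556563  0.23999372 -0.17626355] 0.07573249832252292
claybox scene [198.7, 206.7] 2954
claybox side [270.0, 254.8] 3983
['scene', 'side'] [ 0.53524194 -0.19576275 -0.2361869 ] 0.08574676041049192
['scene'] [ 0.53438161 -0.19702194 -0.23758359] 0.05325713223678097
['side'] [ 0.53462247 -0.19518378 -0.24139542] 0.031651184199514605
```

View pics/c.png

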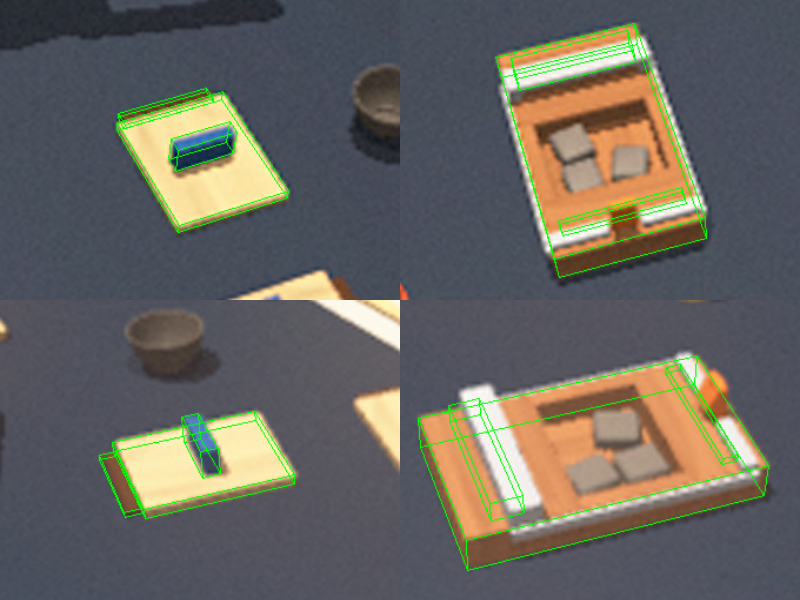

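```bash
cat > go.py <<'E'
from h import *
from scipy.spatial.transform import Rotation as Ro
def tool():
    s=r.read_state(); q=s['orientation']; return np.array(s['tool_pos']),Ro.from_quat([q[1],q[2],q[3],q[0]]),s
def shift(xyz,yaw=None):   # yaw: world heading of axis whose y the fingers close along
    p,R,s=tool(); M=R.as_matrix(); y0=np.arctan2(-M[0,1],M[1,1]); 
    t=0 if yaw is None else -((yaw-y0+np.pi/2)%np.pi-np.pi/2)
    print('t',s['clock'],'pos',np.round(p,4),'yaw',round(y0,3),'shift',np.round(M.T@(np.array(xyz)-p),4),'twist',round(t,3),'F',np.round(s['ft_force'],1),'T',np.round(s['wrist_torque'],2))
def b2w(x,y,z): 
    b=np.load('claybox.npy'); c,s=np.cos(b[2]),np.sin(b[2]); return np.array([b[0]+c*x/1e3-s*y/1e3,b[1]+s*x/1e3+c*y/1e3,z/1e3])
E
python3 - <<'E'
from fit import *
from go import *
b=np.load('claybox.npy')
for c in('scene','side'):
    im=snap(c).astype(float); w=im.min(2); KV=cam(c)
    def mean(x,z,ys): # whiteness along line at box x, height z
        P=np.array([b2w(x,y,z) for y in ys]); q=proj(c,P,KV).astype(np.float32)
        return cv2.remap(w.astype(np.float32),q[:,0].copy(),q[:,1].copy(),1).mean()
    ys=np.linspace(-55,55,40); yc=np.r_[np.linspace(-55,-20,20),np.linspace(20,55,20)]
    print(c,'rail',[(x,int(mean(x,56,ys))) for x in range(-140,-50,3)])
    print(c,'curb',[(x,int(mean(x,43,yc))) for x in range(60,125,3)])
p=np.load('panel.npy'); shift([p[0],p[1],.12],p[2]); shift([p[0],p[1],.042],p[2])
E
```

```text
scene rail [(-140, 71), (-137, 72), (-134, 70), (-131, 66), (-128, 68), (-125, 83), (-122, 90), (-119, 91), (-116, 91), (-113, 87), (-110, 82), (-107, 105), (-104, 173), (-101, 224), (-98, 236), (-95, 236), (-92, 235), (-89, 235), (-86, 234), (-83, 235), (-80, 223), (-77, 180), (-74, 127), (-71, 82), (-68, 54), (-65, 41), (-62, 42), (-59, 48), (-56, 63), (-53, 79)]
scene curb [(60, 86), (63, 87), (66, 87), (69, 87), (72, 88), (75, 90), (78, 92), (81, 92), (84, 91), (87, 88), (90, 90), (93, 140), (96, 212), (99, 236), (102, 238), (105, 232), (108, 190), (111, 123), (114, 83), (117, 82), (120, 81), (123, 59)]
side rail [(-140, 103), (-137, 104), (-134, 104), (-131, 101), (-128, 98), (-125, 98), (-122, 100), (-119, 100), (-116, 99), (-113, 99), (-110, 104), (-107, 129), (-104, 184), (-101, 233), (-98, 239), (-95, 239), (-92, 239), (-89, 239), (-86, 238), (-83, 237), (-80, 234), (-77, 191), (-74, 122), (-71, 101), (-68, 102), (-65, 102), (-62, 102), (-59, 101), (-56, 98), (-53, 97)]
side curb [(60, 98), (63, 99), (66, 101), (69, 104), (72, 105), (75, 104), (78, 102), (81, 102), (84, 104), (87, 105), (90, 108), (93, 148), (96, 206), (99, 217), (102, 210), (105, 199), (108, 164), (111, 109), (114, 88), (117, 84), (120, 80), (123, 81)]
t 1.2 pos [0.1434 0.531  0.2375] yaw -0.264 shift [-0.4453 -0.1806  0.1175] twist -0.094 F [-0.7 -0.4  1.6] T [0.02 0.04 0.  ]
t 1.2 pos [0.1434 0.531  0.2375] yaw -0.264 shift [-0.4453 -0.1806  0.1955] twist -0.094 F [-0.7 -0.4  1.6] T [0.02 0.04 0.  ]
```

Call:
arm_command --pt "-0.06 -0.024 0" --pt "-0.12 -0.048 0.02" --pt "-0.175 -0.07 0.04" --pt "-0.23 -0.094 0.06" --pt "-0.285 -0.116 0.08" --pt "-0.34 -0.138 0.1" --pt "-0.395 -0.16 0.117" --pt "-0.445 -0.181 0.117" --twist '[-0.094,-0.094,-0.094,-0.094,-0.094,-0.094,-0.094,-0.094]' --claw 1

```text
clock: 2.2
tool_pos: [0.5264, 0.2386, 0.119]
orientation: [-0.001, 0.085, 0.996, -0.0]
ft_force: [1.6, 0.5, 0.0]
opening: 0.997
finger_force: 0.0
```

```bash
python3 - <<'E'
from fit import *
from go import *
p=np.load('panel.npy'); shift([p[0],p[1],.042],p[2])
KV=cam('wrist'); im=snap('wrist')[:,:,::-1].copy()
for P in PAN:
    q=proj('wrist',place(P,p),KV)
    for i,j in [(0,1),(0,2),(0,4),(1,3),(1,5),(2,3),(2,6),(3,7),(4,5),(4,6),(5,7),(6,7)]: cv2.line(im,np.int32(q[i]),np.int32(q[j]),(0,255,0),1)
cv2.imwrite('pics/d.png',im)
E
```

```text
t 2.2 pos [0.5264 0.2386 0.119 ] yaw -0.17 shift [0.0003 0.0019 0.077 ] twist -0.0 F [1.6 0.5 0. ] T [-0.01 -0.04  0.02]
```

View pics/d.png

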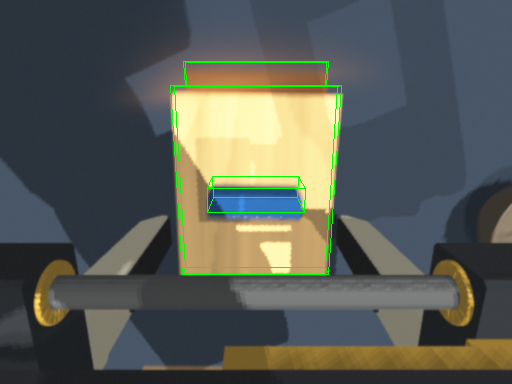

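The chosen near cover is under the gripper (block at px (256,203), tongue at the top, towards the robot); overlay is about 6 px off, so I refit from here.

Call:
arm_command --pt "0 0.002 0.02" --pt "0 0.002 0.02" --twist '[0,0]'

```text
clock: 2.5
tool_pos: [0.5251, 0.2417, 0.099]
orientation: [-0.002, 0.085, 0.996, -0.001]
ft_force: [0.0, 0.3, -0.0]
opening: 1.003
finger_force: 0.0
```

```bash
python3 - <<'E'
from fit import *
from go import *
p=np.load('panel.npy'); 
im=snap('wrist');KV=cam('wrist'); print(np.round(r.read_state()['qd'],3))
hsv=cv2.cvtColor(im,cv2.COLOR_RGB2HSV); m=((hsv[...,0]>105)&(hsv[...,0]<125)&(hsv[...,1]>150)&(hsv[...,2]>60)).astype(np.uint8)
n,l,st,ce=cv2.connectedComponentsWithStats(m); k=1+st[1:,4].argmax(); print(st[k],ce[k]); M=(l==k).astype(float)
q=fit([PAN[2]],{'wrist':M},{'wrist':KV},p); print(p,q)
shift([p[0],p[1],.042],p[2])
cv2.imwrite('pics/e.png',np.hstack([im[:,:,::-1][100:300,100:400],cv2.cvtColor(m*255,8)[100:300,100:400]]))
E
```

```text
[ 0.011 -0.02  -0.014  0.     0.003 -0.   ]
[ 202  192  102   36 3264] [253.01256127 209.90747549]
[ 0.52621608  0.24052743 -0.16971431] (array([ 0.5310297 ,  0.24075605, -0.13606814]), np.float64(0.2560998173779316))
t 2.55 pos [0.5255 0.2421 0.1   ] yaw -0.17 shift [-0.0011 -0.0014  0.058 ] twist -0.0 F [ 0.2  0.2 -0.3] T [ 0.04 -0.02  0.01]
```

View pics/e.png

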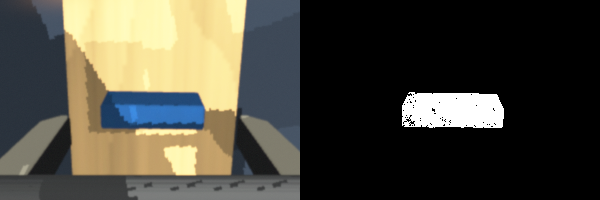

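Call:
arm_command --pt "-0.003 -0.001 0.03" --pt "-0.003 -0.001 0.058" --pt "-0.003 -0.001 0.058" --twist '[0,0,0]'

```text
clock: 2.92
tool_pos: [0.5273, 0.2409, 0.0415]
orientation: [-0.002, 0.084, 0.996, -0.001]
ft_force: [-0.7, -0.4, -0.4]
opening: 0.999
finger_force: 0.0
```

Call:
arm_command --pt "0 0 0" --pt "0 0 0" --pt "0 0 0" --pt "0 0 0" --twist '[0,0,0,0]' --claw 0

```text
clock: 3.42
tool_pos: [0.5297, 0.2406, 0.0438]
orientation: [0.001, 0.085, 0.996, 0.0]
ft_force: [-0.8, -1.5, 6.3]
opening: 0.75
finger_force: 30.0
```

Call:
arm_command --pt "0 0 0" --pt "0 0 -0.03" --pt "0 0 -0.08" --pt "0 0 -0.11" --pt "0 0 -0.11" --twist '[0,0,0,0,0]'

```text
clock: 4.05
tool_pos: [0.5303, 0.2411, 0.1547]
orientation: [0.002, 0.085, 0.996, 0.001]
ft_force: [0.4, -0.1, -4.9]
opening: 0.751
finger_force: 29.9
```

```bash
python3 - <<'E'
from go import *
# tilt spot: far end over rail; box x of panel centre -168
b=np.load('claybox.npy'); print(b, b2w(-165,0,150))
shift(b2w(-165,0,150),b[2]); shift(b2w(-165,0,100),b[2])
for c in('side',): snap(c,'f0.png')
E
python3 - <<'E'
import cv2
im=cv2.imread('pics/f0.png'); cv2.imwrite('pics/f.png',cv2.resize(im[90:300,80:360],(800,600)))
E
```

```text
[ 0.53524194 -0.19576275 -0.2361869 ] [ 0.37482278 -0.15715323  0.15      ]
t 4.05 pos [0.5303 0.2411 0.1547] yaw -0.17 shift [ 0.086  -0.4188  0.0034] twist 0.066 F [ 0.4 -0.1 -4.9] T [-0.01  0.02 -0.03]
t 4.05 pos [0.5303 0.2411 0.1547] yaw -0.17 shift [ 0.0862 -0.419   0.0534] twist 0.066 F [ 0.4 -0.1 -4.9] T [-0.01  0.02 -0.03]
```

View pics/f.png

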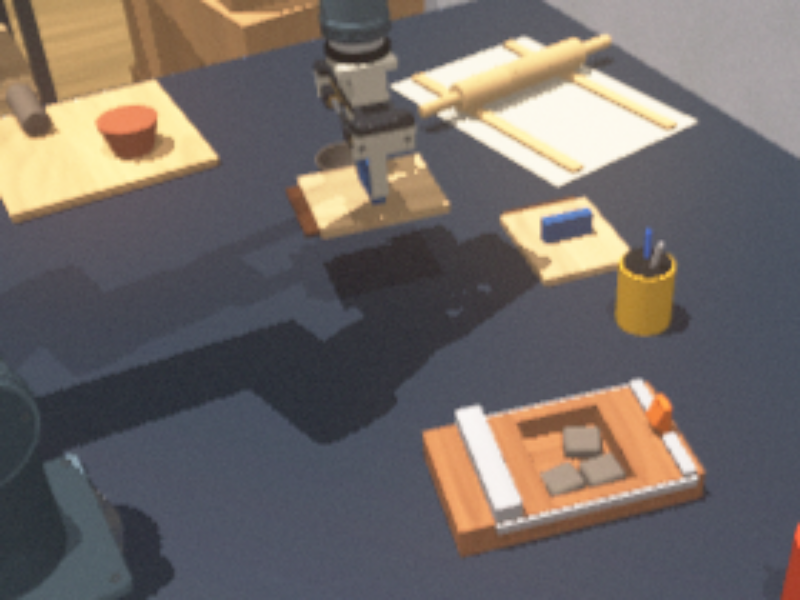

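The cover hangs level in the pivot grasp (fingers on the block's ends, px ~(375,185)); box clear. Go to the rail to tilt it.

Call:
arm_command --pt "0.01 -0.05 0" --pt "0.02 -0.105 0" --pt "0.033 -0.16 0" --pt "0.045 -0.215 0" --pt "0.056 -0.27 0" --pt "0.067 -0.325 0" --pt "0.077 -0.375 0" --pt "0.086 -0.419 0" --twist '[0.01,0.02,0.03,0.04,0.05,0.06,0.066,0.066]'

```text
clock: 5.1
tool_pos: [0.3713, -0.1584, 0.1505]
orientation: [-0.002, 0.118, 0.993, 0.001]
ft_force: [0.6, -0.2, -2.9]
opening: 0.748
finger_force: 29.9
```

Call:
arm_command --pt "0 0 0.02" --pt "0 0 0.04" --pt "0 0 0.05" --pt "0 0 0.05" --twist '[0,0,0,0]'

```text
clock: 5.6
tool_pos: [0.3725, -0.157, 0.1012]
orientation: [-0.001, 0.118, 0.993, 0.001]
ft_force: [0.1, -0.0, -3.4]
opening: 0.75
finger_force: 29.9
```

```bash
python3 - <<'E'
from go import *
b=np.load('claybox.npy'); shift(b2w(-165,0,78),b[2])
E
```

```text
t 5.6 pos [ 0.3725 -0.157   0.1012] yaw -0.236 shift [-0.0024  0.0003  0.0232] twist 0.001 F [ 0.1 -0.  -3.4] T [ 0.01  0.01 -0.02]
```

Call:
arm_command --pt "-0.002 0 0.003" --pt "-0.002 0 0.005" --pt "-0.002 0 0.007" --pt "-0.002 0 0.009" --twist '[0,0,0,0]'

```text
clock: 6.1
tool_pos: [0.3746, -0.1582, 0.0938]
orientation: [-0.001, 0.117, 0.993, -0.0]
ft_force: [-6.7, -0.6, 4.4]
opening: 0.75
finger_force: 30.0
```

Call:
arm_command --pt "0 0 0.002" --pt "0 0 0.004" --pt "0 0 0.004" --twist '[0,0,0]'

```text
clock: 6.48
tool_pos: [0.3741, -0.158, 0.0896]
orientation: [-0.001, 0.117, 0.993, -0.0]
ft_force: [-7.6, -0.5, 2.0]
opening: 0.747
finger_force: 30.0
```

```bash
python3 - <<'E'
from go import *
shift([0.3743,-.157,.078])
snap('side','g0.png'); im=cv2.imread('pics/g0.png'); cv2.imwrite('pics/g.png',cv2.resize(im[150:330,120:360],(800,600),interpolation=2))
E
```

```text
t 6.475 pos [ 0.3741 -0.158   0.0896] yaw -0.235 shift [-0.      0.001   0.0116] twist 0 F [-7.6 -0.5  2. ] T [-0.11  0.92 -0.12]
```

View pics/g.png

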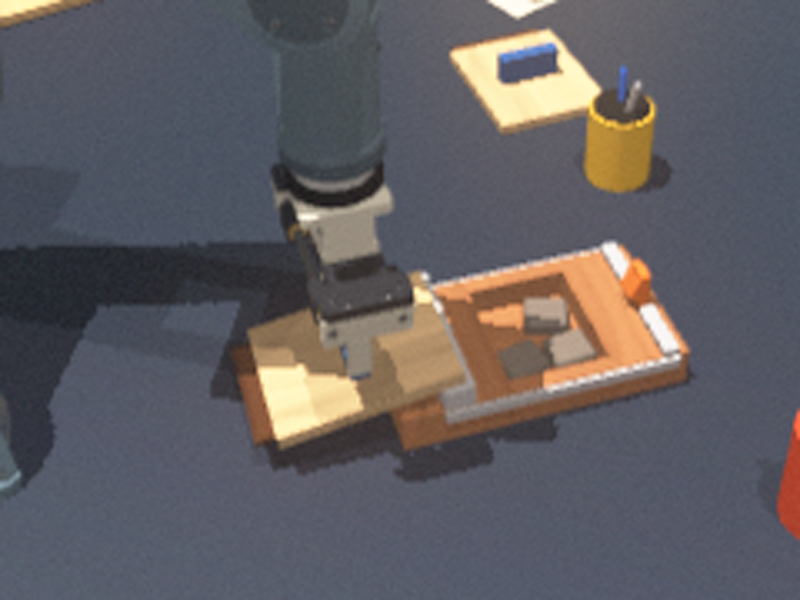

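Picture: the cover's far end rests on the rail (px ~(450,340)), tongue end (px (250,395)) already lower: pivoting works. Continue.

Call:
arm_command --pt "0 0 0.003" --pt "0 0 0.006" --pt "0 0 0.009" --pt "0 0 0.012" --pt "0 0 0.012" --twist '[0,0,0,0,0]'

```text
clock: 7.15
tool_pos: [0.3735, -0.1576, 0.0772]
orientation: [-0.002, 0.117, 0.993, 0.0]
ft_force: [-7.7, -0.2, 0.9]
opening: 0.747
finger_force: 30.0
```

```bash
cat > tilt.py <<'E'
from fit import *
from go import *
# panel pose from silhouettes given TCP: params tilt, gx (grip offset along panel x), gz ; yaw = tool yaw
def parts_w(tilt,gx,gz,p,yaw):
    c,s=np.cos(tilt),np.sin(tilt); Ry=np.array([[c,0,-s],[0,1,0],[s,0,c]]); Rz=np.array([[np.cos(yaw),-np.sin(yaw),0],[np.sin(yaw),np.cos(yaw),0],[0,0,1]])
    return [(Rz@Ry@(P-[gx,0,gz]).T).T+p for P in PAN], (Rz@Ry@(np.array([[-.098,0,0],[.08,0,.012],[.08,0,0],[0,0,0]])-[gx,0,gz]).T).T+p
def measure():
    p,R,s=tool(); M=R.as_matrix(); yaw=np.arctan2(-M[0,1],M[1,1]); KVs={c:cam(c) for c in('scene','side')}; ms={}
    for c in KVs:
        snap(c); D=eyes.silhouettes('panel',c); g=proj(c,p-[0,0,.04],KVs[c])[0]
        if not D: continue
        d=min(D,key=lambda d:np.hypot(*(np.array(d['at'])-g))); ms[c]=np.array(d['pixels'],bool); print(c,d['at'],round(d['confidence'],2),ms[c].sum())
    def m(c,Ps):
        z=np.zeros((768,1024),np.uint8)
        for P in Ps[:2]: cv2.fillConvexPoly(z,np.int32(cv2.convexHull(np.float32(proj(c,P,KVs[c])*2))),255)
        return cv2.resize(z,(512,384),interpolation=cv2.INTER_AREA)/255.
    def f(a):
        Ps,_=parts_w(a[0],a[1],.042,p,yaw); t=0
        for c in ms:
            S=m(c,Ps); t+=(ms[c]*(1-S)).sum()/ms[c].sum()+ .3*(S*(1-ms[c])).sum()/ms[c].sum()
        return t
    x=minimize(f,[.15,0],method='Nelder-Mead',options=dict(initial_simplex=[[.05,-.005],[.4,0],[.1,.008]]))
    print('tilt,gx',x.x,x.fun)
    T=parts_w(x.x[0],x.x[1],.042,p,yaw)[1]; b=np.load('claybox.npy'); c,s_=np.cos(b[2]),np.sin(b[2])
    for n,t in zip(('tongue','far','farbot','org'),T): d=t-[b[0],b[1],0]; print(n,np.round([c*d[0]+s_*d[1],-s_*d[0]+c*d[1],d[2]],4))
    return x.x
if __name__=='__main__': measure(); shift([0,0,0])
E
python3 tilt.py
```

```text
scene [187.3, 167.2] 0.56 905
side [217.3, 267.6] 0.86 1600
tilt,gx [0.31943207 0.00509012] 0.19453072256526918
tongue [-0.2509 -0.0008  0.0049]
far [-0.0857 -0.0006  0.0722]
farbot [-0.0819 -0.0006  0.0608]
org [-0.1579 -0.0007  0.0357]
t 7.35 pos [ 0.3738 -0.1576  0.0773] yaw -0.235 shift [0.4    0.0661 0.0786] twist 0 F [-6.6  1.1  2.2] T [-0.08  0.96 -0.09]
```

Call:
arm_command --pt "0.003 0 -0.02" --pt "0.003 0 -0.05" --pt "0.003 0 -0.075" --pt "0.003 0 -0.075" --twist '[0,0,0,0]'

```text
clock: 7.85
tool_pos: [0.3738, -0.1584, 0.154]
orientation: [0.002, 0.118, 0.993, -0.001]
ft_force: [0.0, -0.1, -3.6]
opening: 0.754
finger_force: 30.0
```

Call:
arm_command --pt "-0.04 0 0" --pt "-0.09 0 0" --pt "-0.14 0 0" --pt "-0.18 0 0" --pt "-0.197 0 0" --pt "-0.197 0 0" --twist '[0,0,0,0,0,0]'

```text
clock: 8.6
tool_pos: [0.5641, -0.2033, 0.1501]
orientation: [-0.001, 0.117, 0.993, 0.001]
ft_force: [0.1, -0.1, -4.2]
opening: 0.749
finger_force: 30.0
```

```bash
python3 tilt.py; python3 - <<'E'
from go import *
shift(b2w(28,0,112),-.236)
snap('side','k0.png'); im=cv2.imread('pics/k0.png'); cv2.imwrite('pics/k.png',cv2.resize(im[150:330,160:400],(800,600),interpolation=2))
E
```

```text
scene [197.5, 199.6] 0.63 1097
side [282.1, 232.2] 0.89 1803
tilt,gx [0.33951542 0.00842685] 0.16900001755682703
tongue [-0.0565 -0.0006  0.075 ]
far [ 0.1073 -0.0005  0.1456]
farbot [ 0.1113 -0.0005  0.1343]
org [ 0.0359 -0.0005  0.1077]
t 8.8 pos [ 0.5627 -0.203   0.1518] yaw -0.236 shift [0.5944 0.0658 0.1528] twist 0 F [-0.9 -0.1 -3.8] T [0.01 0.   0.04]
t 8.8 pos [ 0.5627 -0.203   0.1518] yaw -0.236 shift [0.0004 0.0006 0.0398] twist 0.0 F [-0.9 -0.1 -3.8] T [0.01 0.   0.04]
```

View pics/k.png

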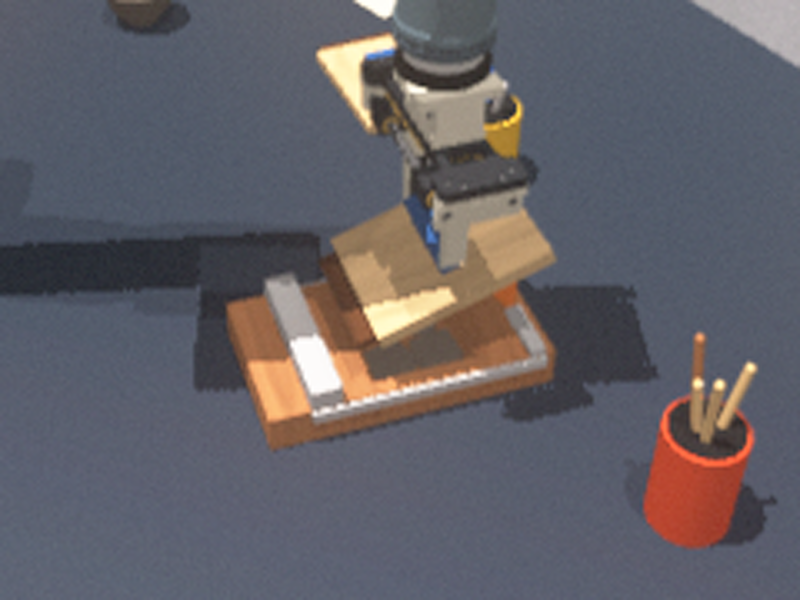

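Picture: cover held tilted over the box, tongue (px ~(350,290)) just inside the rail (px (300,345)), far end above the catch. Lower onto the ledge.

Call:
arm_command --pt "0 0 0.015" --pt "0 0 0.03" --pt "0 0 0.035" --pt "0 0 0.037" --twist '[0,0,0,0]'

```text
clock: 9.35
tool_pos: [0.5636, -0.2034, 0.1147]
orientation: [-0.001, 0.118, 0.993, 0.0]
ft_force: [-0.3, -0.5, -3.7]
opening: 0.751
finger_force: 30.0
```

Call:
arm_command --pt "0 0 0.002" --pt "0 0 0.004" --twist '[0,0]'

```text
clock: 9.6
tool_pos: [0.5642, -0.2037, 0.1118]
orientation: [0.0, 0.118, 0.993, -0.0]
ft_force: [0.4, -0.2, -3.7]
opening: 0.75
finger_force: 30.0
```

Call:
arm_command --pt "0 0 0.002" --pt "0 0 0.004" --pt "0 0 0.004" --twist '[0,0,0]'

```text
clock: 9.98
tool_pos: [0.5651, -0.2039, 0.1085]
orientation: [0.001, 0.118, 0.993, -0.0]
ft_force: [3.6, -0.3, 2.2]
opening: 0.75
finger_force: 30.0
```

Call:
arm_command --pt "0 0 0.002" --pt "0 0 0.004" --pt "0 0 0.004" --twist '[0,0,0]'

```text
clock: 10.35
tool_pos: [0.5658, -0.2044, 0.1047]
orientation: [0.002, 0.118, 0.993, -0.001]
ft_force: [4.8, -0.7, 2.2]
opening: 0.751
finger_force: 30.0
```

```bash
python3 tilt.py
```

```text
scene [200.2, 207.7] 0.67 1067
side [281.6, 245.3] 0.83 1625
tilt,gx [0.331414   0.00663207] 0.20118222444626327
tongue [-0.0535 -0.0013  0.031 ]
far [ 0.1109 -0.0013  0.1002]
farbot [ 0.1148 -0.0012  0.0889]
org [ 0.0391 -0.0013  0.0629]
t 10.55 pos [ 0.5657 -0.2044  0.1047] yaw -0.236 shift [0.5982 0.0667 0.1019] twist 0 F [ 5.5 -0.3  3.6] T [ 0.04 -0.62 -0.04]
```

Call:
arm_command --pt "0.003 0 -0.001" --pt "0.007 0 -0.001" --pt "0.011 0 -0.001" --pt "0.015 0 -0.001" --pt "0.015 0 -0.001" --twist '[0,0,0,0,0]'

```text
clock: 11.18
tool_pos: [0.5486, -0.1999, 0.1043]
orientation: [-0.001, 0.118, 0.993, 0.0]
ft_force: [1.7, -1.5, -0.0]
opening: 0.748
finger_force: 30.0
```

Call:
arm_command --pt "0.002 0 0" --pt "0.004 0 0" --pt "0.006 0 0" --twist '[0,0,0]'

```text
clock: 11.55
tool_pos: [0.5435, -0.1986, 0.1045]
orientation: [0.0, 0.118, 0.993, -0.0]
ft_force: [3.1, -0.1, 0.3]
opening: 0.746
finger_force: 30.0
```

```bash
python3 tilt.py
```

```text
scene [196.0, 203.3] 0.8 1139
side [274.6, 246.6] 0.93 1534
tilt,gx [0.33494377 0.00234733] 0.21145742439954623
tongue [-0.0722 -0.0009  0.0319]
far [ 0.0919 -0.0008  0.1017]
farbot [ 0.0959 -0.0008  0.0904]
org [ 0.0203 -0.0009  0.0641]
t 11.75 pos [ 0.5433 -0.1986  0.1044] yaw -0.236 shift [0.5746 0.0662 0.1047] twist 0 F [ 2.3 -0.3  1.2] T [-0.16 -0.17  0.01]
```

Call:
arm_command --pt "0.002 0 0" --pt "0.004 0 0" --pt "0.004 0 0" --twist '[0,0,0]'

```text
clock: 12.12
tool_pos: [0.5393, -0.1976, 0.1044]
orientation: [-0.0, 0.118, 0.993, 0.0]
ft_force: [3.4, -1.1, 1.5]
opening: 0.749
finger_force: 30.0
```

Call:
arm_command --pt "0.002 0 0" --pt "0.003 0 0" --pt "0.003 0 0" --twist '[0,0,0]'

```text
clock: 12.5
tool_pos: [0.5378, -0.1974, 0.105]
orientation: [0.001, 0.118, 0.993, -0.0]
ft_force: [5.6, -0.9, 0.9]
opening: 0.751
finger_force: 30.0
```

Call:
arm_command --pt "0.002 0 0" --pt "0.002 0 0" --twist '[0,0]'

```text
clock: 12.75
tool_pos: [0.5373, -0.1973, 0.1056]
orientation: [0.003, 0.118, 0.993, -0.001]
ft_force: [7.8, -1.0, 2.2]
opening: 0.751
finger_force: 30.0
```

```bash
python3 tilt.py;  python3 - <<'E'
from h import *
snap('side','l0.png'); im=cv2.imread('pics/l0.png'); cv2.imwrite('pics/l.png',cv2.resize(im[190:310,190:350],(800,600),interpolation=2))
E
```

```text
scene [328.0, 208.0] 0.68 1637
side [275.7, 244.7] 0.9 1544
tilt,gx [0.38374481 0.00969931] 1.3816154002692609
tongue [-0.0818 -0.001   0.0263]
far [ 0.0788 -0.0011  0.1041]
farbot [ 0.0833 -0.0011  0.093 ]
org [ 0.0091 -0.001   0.063 ]
t 12.95 pos [ 0.5373 -0.1973  0.1055] yaw -0.237 shift [0.5692 0.0659 0.102 ] twist 0 F [ 8.7 -0.5  0.5] T [-0.12 -1.53 -0.19]
```

View pics/l.png

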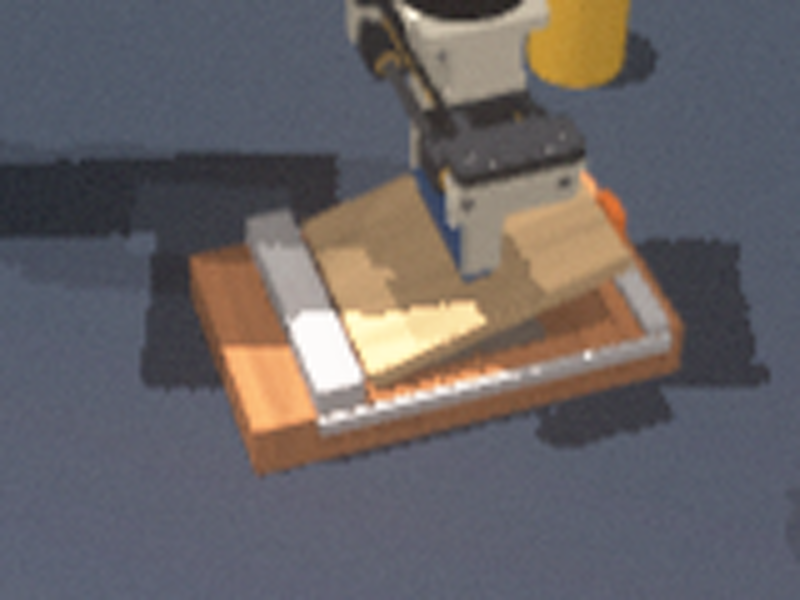

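Picture: tongue is under the rail's lip (px ~(325,300)), the cover tilted with its far end above the catch; about 8 N means the tip is at the groove's back. Lower about the tip.

Call:
arm_command --pt "-0.002 0 0.002" --pt "-0.003 0 0.004" --pt "-0.005 0 0.006" --pt "-0.006 0 0.008" --pt "-0.007 0 0.01" --pt "-0.008 0 0.012" --pt "-0.008 0 0.012" --twist '[0,0,0,0,0,0,0]'

```text
clock: 13.88
tool_pos: [0.5436, -0.1987, 0.093]
orientation: [0.001, 0.118, 0.993, -0.0]
ft_force: [5.7, -1.9, 2.3]
opening: 0.749
finger_force: 30.0
```

```bash
python3 tilt.py
```

```text
scene [198.7, 205.1] 0.64 1118
side [272.2, 246.8] 0.58 1492
tilt,gx [0.21015625 0.00170313] 0.25743868899120986
tongue [-0.0799 -0.0009  0.0311]
far [ 0.0917 -0.0009  0.08  ]
farbot [ 0.0942 -0.0009  0.0683]
org [ 0.016  -0.0009  0.0516]
t 14.075 pos [ 0.5436 -0.1987  0.093 ] yaw -0.236 shift [0.5753 0.066  0.0915] twist 0 F [ 5.6 -1.   3. ] T [-0.11 -0.73 -0.12]
```

Call:
arm_command --pt "-0.001 0 0.002" --pt "-0.002 0 0.004" --pt "-0.003 0 0.006" --pt "-0.004 0 0.008" --pt "-0.004 0 0.008" --twist '[0,0,0,0,0]'

```text
clock: 14.7
tool_pos: [0.5468, -0.1995, 0.0852]
orientation: [0.001, 0.118, 0.993, -0.0]
ft_force: [3.1, 0.1, 4.9]
opening: 0.754
finger_force: 30.0
```

Call:
arm_command --pt "-0.001 0 0.002" --pt "-0.002 0 0.004" --pt "-0.003 0 0.006" --pt "-0.003 0 0.006" --twist '[0,0,0,0]'

```text
clock: 15.2
tool_pos: [0.5492, -0.2, 0.0784]
orientation: [-0.0, 0.118, 0.993, 0.0]
ft_force: [4.2, -1.4, 1.6]
opening: 0.752
finger_force: 30.0
```

```bash
python3 tilt.py
```

```text
scene [197.4, 207.0] 0.96 1144
side [275.3, 250.9] 0.88 1410
tilt,gx [ 0.11171875 -0.00239062] 0.30907541526753035
tongue [-0.0757 -0.0009  0.026 ]
far [ 0.0998 -0.0008  0.0578]
farbot [ 0.1012 -0.0008  0.0458]
org [ 0.0217 -0.0009  0.0369]
t 15.4 pos [ 0.5492 -0.2     0.0784] yaw -0.236 shift [0.5807 0.0662 0.0785] twist 0 F [ 3.5 -0.9  2.4] T [-0.03 -0.19 -0.07]
```

Call:
arm_command --pt "0 0 0.002" --pt "0 0 0.004" --pt "0 0 0.006" --pt "0 0 0.006" --twist '[0,0,0,0]'

```text
clock: 15.9
tool_pos: [0.5497, -0.2001, 0.0776]
orientation: [0.001, 0.117, 0.993, -0.001]
ft_force: [-8.4, 5.1, 36.3]
opening: 0.752
finger_force: 30.0
```

```bash
python3 tilt.py;  python3 - <<'E'
from h import *
a=snap('side');b=snap('scene')
im=np.hstack([cv2.resize(a[200:300,200:340],(400,300),interpolation=2),cv2.resize(b[160:250,150:270],(400,300),interpolation=2)]); cv2.imwrite('pics/m.png',im[:,:,::-1])
E
```

```text
scene [198.1, 207.1] 0.98 1096
side [278.0, 251.9] 0.58 1499
tilt,gx [0.11878325 0.00242706] 0.3038846753233609
tongue [-0.0797 -0.0009  0.024 ]
far [ 0.0956 -0.0008  0.057 ]
farbot [ 0.0971 -0.0008  0.0451]
org [ 0.0176 -0.0009  0.0356]
t 16.1 pos [ 0.5497 -0.2001  0.0776] yaw -0.235 shift [0.5814 0.0665 0.0759] twist 0 F [-7.6  4.5 36.7] T [1.19 1.46 0.03]
```

View pics/m.png

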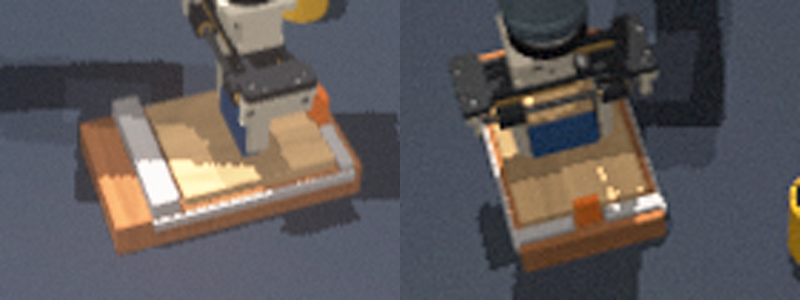

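Picture: cover lies flat between rail and curbs, orange catch at its far edge (px ~(320,105) left, (588,208) right). Ease off, release, then press the far end with closed fingers to make sure.

Call:
arm_command --pt "0 0 -0.006" --pt "0 0 -0.006" --twist '[0,0]'

```text
clock: 16.45
tool_pos: [0.5496, -0.2001, 0.0782]
orientation: [0.0, 0.118, 0.993, 0.0]
ft_force: [5.2, -1.8, -0.7]
opening: 0.751
finger_force: 30.0
```

Call:
arm_command --pt "0 0 0" --pt "0 0 0" --pt "0 0 -0.02" --pt "0 0 -0.06" --pt "0 0 -0.06" --twist '[0,0,0,0,0]' --claw 1

```text
clock: 17.08
tool_pos: [0.5507, -0.2009, 0.1412]
orientation: [0.002, 0.117, 0.993, -0.001]
ft_force: [0.5, -0.6, -1.6]
opening: 0.996
finger_force: 0.0
```

```bash
python3 - <<'E'
from go import *
shift(b2w(72,0,90)); shift(b2w(72,0,67))
E
```

```text
t 17.075 pos [ 0.5507 -0.2009  0.1412] yaw -0.236 shift [-0.0555  0.0014  0.0514] twist 0 F [ 0.5 -0.6 -1.6] T [ 0.01 -0.03 -0.04]
t 17.075 pos [ 0.5507 -0.2009  0.1412] yaw -0.236 shift [-0.0554  0.0014  0.0744] twist 0 F [ 0.5 -0.6 -1.6] T [ 0.01 -0.03 -0.04]
```

Call:
arm_command --pt "-0.028 0.001 0" --pt "-0.055 0.001 0" --pt "-0.055 0.001 0.02" --pt "-0.055 0.001 0.05" --pt "-0.055 0.001 0.063" --pt "-0.055 0.001 0.063" --twist '[0,0,0,0,0,0]' --claw 0

```text
clock: 17.82
tool_pos: [0.6019, -0.2113, 0.0738]
orientation: [-0.002, 0.118, 0.993, 0.001]
ft_force: [0.1, 0.3, 0.6]
opening: 0.405
finger_force: 0.0
```

Call:
arm_command --pt "0 0 0.005" --pt "0 0 0.01" --pt "0 0 0.013" --pt "0 0 0.013" --twist '[0,0,0,0]'

```text
clock: 18.32
tool_pos: [0.6056, -0.213, 0.0671]
orientation: [0.004, 0.118, 0.993, -0.001]
ft_force: [-0.7, 2.6, 17.5]
opening: 0.016
finger_force: 8.8
```

Call:
arm_command --pt "0 0 0.003" --pt "0 0 0.003" --pt "0 0 -0.02" --pt "0 0 -0.06" --pt "0.05 0 -0.12" --pt "0.1 0 -0.15" --pt "0.15 0.05 -0.15" --pt "0.2 0.1 -0.15" --twist '[0,0,0,0,0,0,0,0]'

```text
clock: 19.32
tool_pos: [0.4435, -0.0869, 0.2135]
orientation: [0.002, 0.119, 0.993, -0.0]
ft_force: [1.3, 0.7, -0.7]
opening: 0.007
finger_force: 0.0
```

```bash
python3 - <<'E'
from fit import *
KVs={c:cam(c) for c in('scene','side')}
b=np.load('claybox.npy'); p0=[b[0]+.013*np.cos(b[2]),b[1]+.013*np.sin(b[2]),b[2]]
UP=[P+[0,0,.036] for P in PAN[:1]+PAN[2:]]
ms={}; ims={}
for c in KVs:
    ims[c]=snap(c); g=proj(c,[*p0[:2],.05],KVs[c])[0]; D=eyes.silhouettes('panel',c); d=min(D,key=lambda d:np.hypot(*(np.array(d['at'])-g))); print(c,g,d['at'],d['pixels'].sum()); ms[c]=np.array(d['pixels'],float)
q,f=fit(UP,ms,KVs,p0); d=q-b; print(f,'box frame',d[0]*np.cos(b[2])+d[1]*np.sin(b[2]),-d[0]*np.sin(b[2])+d[1]*np.cos(b[2]),d[2])
a=ims['side'][200:300,200:340];s=ims['scene'][160:250,150:270]
cv2.imwrite('pics/n.png',np.hstack([cv2.resize(a,(400,300),interpolation=2),cv2.resize(s,(400,300),interpolation=2)])[:,:,::-1])
print(r.read_state()['clock'],r.read_state()['tool_pos'],r.read_state()['ft_force'])
E
```

```text
scene [199.84143074 202.76768919] [199.7, 203.4] 1591
side [283.65138721 242.60699892] [281.5, 246.9] 1894
0.12140682611403744 box frame 0.008219167344993245 -0.0016684603404889396 -0.004114881251231051
19.525 [ 0.44425187 -0.08689227  0.21315662] [ 0.47171161 -0.03383218 -0.86300787]
```

View pics/n.png

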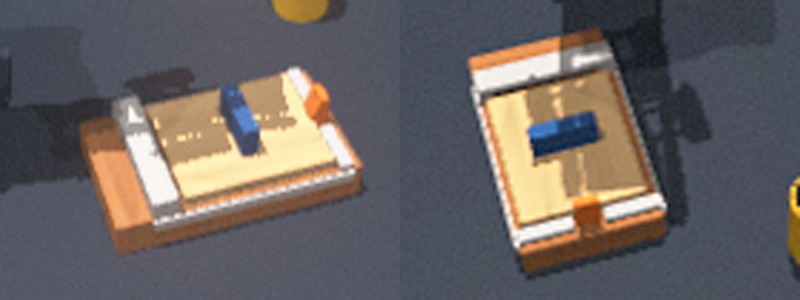

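Picture: cover flat, tongue under the rail, far edge inside the curbs with the orange catch over it (px (317,100) left, (587,210) right); the press contact at z = 48 mm agrees with it lying fully home.

```bash
python3 -c "
from bench import r
print(r.finish_job())"
```

```text
the job is handed in; nothing more can be done
None
```

The cover appears fully home: flat in the box, tongue under the rail's lip, the orange catch over its far edge in the last pictures, robot clear, and neither the pots nor the bowl touched; handed in at about 20 s, no verdict was shown.

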